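# Turn a hexagonal specimen bar groove-up and seat it under the video microscope

### The job

One hexagonal specimen bar lies on the front end of the microscope's stage rail: keep turning it over onto its next flat until the grooved face with the copper pin is on top, and bring it along the rail, feeling for the cross slot hidden under the lens, so that it ends fully seated and square in the slot, released. Do not bump the microscope head, and leave the two bars on the parking block and the other things on the bench where they are.

Things in the scene. Friction and masses are not known exactly. Their poses are not given: they have to be found in the camera images.
- scope: Fixed stand of the video microscope: white base plate 340 x 200 x 20 mm. Origin at bench height below the lens axis; x runs along the rail from its front end (to the robot's left) to the column, z up. A 32 mm column stands at x = +115 mm. The bar starts across the rail (length along y), 130 to 150 mm in front of the lens axis (-x), up to 0.1 rad askew.
- rail_front (a point): Point on the rail's top, mid-width, 140 mm in front of the lens axis; axes as scope. Fixed black rail along x: 44 mm wide, flat top 60 mm and underside 49 mm above the bench, on two 36 mm wide feet on the base; from about 200 mm in front of the lens axis to 45 behind. A bar lying across it overhangs 8 mm each side, its centre 78 mm above the bench.
- lens_spot (a point): Point on the lens axis at rail-top height (60 mm); axes as scope. Near it, hidden below the lens, a cross slot is cut in the rail's top: 28 mm along x, the rail's whole width in y, 4 mm deep, upright walls. Its middle lies at x from -24 to 0 mm of this point, different each time. A bar seated in it has its centre 74 mm above the bench.
- head: Fixed microscope head over the rail, origin and axes as scope. Objective tube 56 mm in diameter on the lens axis, underside 195 mm above the bench; 88 mm in diameter from 230 to 330 mm; camera on top to 370 mm; an arm joins it to the column behind. An upright gripper does not fit under it: lean the tool so that the fingers point down and along +x, in under the head. Touch it with under 4 N.
- bar_a_center (a point): Centre (18 mm from every flat) of a hexagonal aluminium bar lying on a flat: 36 mm across flats, 41.6 across corners, 60 long, about 0.17 kg. One face has a lengthwise groove 8 mm wide, 4 deep, with a copper pin; the others are plain. y runs along the bar, z out through the grooved face (up when the groove is on top). At the start 1 bar lies on the rail, 2 on the parking block; any may be which.
- bar_b_center (a point): Centre of another bar, the same in shape, size and axes as the one at bar_a_center; the three differ only in how far the groove is from the top at the start (1, 2 or 3 flats). z points out through the grooved face, y along the bar.
- bar_c_center (a point): Centre of another bar, the same in shape, size and axes as the one at bar_a_center; the three differ only in how far the groove is from the top at the start (1, 2 or 3 flats). z points out through the grooved face, y along the bar.
- rack: Grey fixed parking block, 130 x 44 mm and 60 mm high (foot 150 x 80 x 8 mm), behind the microscope's column; origin at bench height under its centre, x along its length. Two bars lie across its top.
- dish: shallow glass dish, 90 mm across, 15 mm high, on the bench before the front end of the rail; origin at the middle of its underside (bystander)
- jar: amber jar, 44 mm across, 70 mm high, on the bench on the far side of the microscope base (+y of scope); origin at the middle of its underside (bystander)
- driver: screwdriver 160 mm long with a blue handle, lying on the bench between the robot and the microscope base; origin at bench, near the middle of its length (bystander)
- cap: black lens cap, 40 mm across and 14 mm high, lying on the microscope's base plate beside the rail; origin at the middle of its underside (bystander)
- slidebox: white box 80 x 60 x 35 mm on the bench, on the far side of the base; origin at the middle of its underside (bystander)
- beaker: glass beaker, 64 mm across, 80 mm high, on the bench on the far side of the base, near the front end of the rail; origin at the middle of its underside (bystander)
Not all that is in view belongs to the job. Leave any green look-alike of the part that bears bar_a_center alone.

How it is judged (in metres and radians):
At the end, for the whole second after the job is handed in: The bar that started on the rail rests in the hidden slot: centre within 35 mm (horizontally) of the lens axis and 71 to 75.5 mm above the bench (seated: 74, on the rail: 78), grooved face up within 0.1 rad, square across the rail within 0.1 rad, at rest (under 10 mm/s) (((horizontal distance between bar_a_center and lens_spot below 0.035 m and z of bar_a_center in the frame of scope between 0.071 and 0.0755 m and angle between bar_a_center's own z axis and vertical below 0.1 rad and angle between the y axis of bar_a_center and the y axis of scope, either way round below 0.1 rad and linear speed of bar_a below 0.01 m/s) or (horizontal distance between bar_b_center and lens_spot below 0.035 m and z of bar_b_center in the frame of scope between 0.071 and 0.0755 m and angle between bar_b_center's own z axis and vertical below 0.1 rad and angle between the y axis of bar_b_center and the y axis of scope, either way round below 0.1 rad and linear speed of bar_b below 0.01 m/s) or (horizontal distance between bar_c_center and lens_spot below 0.035 m and z of bar_c_center in the frame of scope between 0.071 and 0.0755 m and angle between bar_c_center's own z axis and vertical below 0.1 rad and angle between the y axis of bar_c_center and the y axis of scope, either way round below 0.1 rad and linear speed of bar_c below 0.01 m/s))); the robot touches nothing.
It fails at once if a bar on the parking block is moved more than 15 mm ((horizontal distance between bar_a_center and rack below 0.1 m and distance of bar_a_center from where it was at the start of the episode above 0.015 m) or (horizontal distance between bar_b_center and rack below 0.1 m and distance of bar_b_center from where it was at the start of the episode above 0.015 m) or (horizontal distance between bar_c_center and rack below 0.1 m and distance of bar_c_center from where it was at the start of the episode above 0.015 m)).
It fails at once if the microscope head is bumped with more than 4 N (contact force between anything else and head above 4 N).
It fails at once if a bystander is moved more than 30 mm (distance of any of dish, jar, driver, cap, slidebox, beaker from where it was at the start of the episode above 0.03 m).
It also fails if it takes over 61 s, if anything falls off the work surface, if the arm or the gripper's body presses on something with over 40 N, if the wrist force passes 120 N, or if a joint passes its speed limit or range.

### The arm

A 6-joint arm with a two-finger parallel gripper is mounted at the origin on the work surface. World frame = base frame: x ahead of the robot, y to its left, z up, the work surface at z = 0. Lengths are in mm, angles in degrees, forces in N, time in s.
With the tool pointing down it reaches from about 350 to 850 mm from the base axis. Payload 8.1 kg.
Tool frame: the origin (TCP) lies on the centre line of the jaws, within the pads' length; the fingertips stand 19 mm ahead of it and the grasp point (between the pads) is the TCP; z points along the fingers, y is the direction in which the jaws open and shut (so a half turn about z gives the same grasp; the last joint's range is limited). The gripper opens to 85 mm and grips with 20 to 120 N. Pads are 22 mm wide; open, the fingers measure 114 mm over their backs; the gripper's body (76 mm by 85 mm) begins 54 mm behind the grasp point. The pads swing forward as they close: fully open they stand 13 mm farther back than shut.
Start: joints at [70.164, 7.471, 85.268, -0, 87.261, -4.893], TCP at [154.69, 579.721, 250.292] pointing down, gripper open.
Joint ranges: [-169.43, 169.43], [-51.17, 129.36], [1.28, 143.12], [-76.62, 256.62], [0, 156.53], [-152.29, 152.29]. Speed limits (degrees/s): [136.94, 136.94, 159.86, 180, 180, 180].

### API

Orientations are given as [roll, pitch, yaw] about the fixed x, y, z axes, in that order (R = Rz(yaw) Ry(pitch) Rx(roll)).
In Python, from bench import r, viewer gives the robot as it stands.
- The arm moves only by the tool carry_out, never from a script. Its argument "commands" is a list that holds one entry, the list of rows, each a list of 7 numbers: the finger opening in mm, from 0 to 85.4, then the shift along the tool's x, y, z in mm, then the turn, a rotation vector about the tool's x, y, z in degrees. A call has 1 to 5 rows; each row is the pose to reach, as a shift and turn from the pose commanded when the call began, along the tool's axes at that moment; what a row does not reach only later rows make up. A row lasts 1/8 s, in which the tool goes at most 62.5 mm and 10.7 degrees, less where a joint would pass 70% of its speed; a pose out of reach is approached as far as the arm can. A call with a gripper value outside its range is refused whole. The fingers move at their own pace and stop on an object; "grip_force" is the grip in N (left out, the last holds). Time passes only in rows, so rows that repeat a pose let the fingers close. It gives the time, the measured TCP pose, the force and the opening at its end, in the units of the state.
- r.sense(): the state, without advancing time (a new reading comes with each control period).
- viewer.snapshot(name): name is "scene" or "top" or "wrist"; returns the picture (400x640x3 uint8, red, green, blue); there is no depth.
- viewer.calibration(name): a dict with "camera_matrix" (3x3 intrinsics, pixels), "rvec" (rotation vector, rad) and "tvec" (3), from world to camera coordinates, as OpenCV has them. Camera axes: x right, y down, z forward; pixel columns grow to the right and rows downward; lengths in mm; the calibration is good to about 2 mm. A picture is of the moment at which its call begins: read the wrist's pose just before it. calibration takes no time and is no camera call; for the wrist camera it gives the pose at the moment of the call.
- r.hand_in(): hands the job in, once; it reports no verdict.
The state is a dict: "time": time; "joint_pos": joint angles; "qd": joint speeds; "joint_efforts": joint torques, N m; "tool_pos": TCP position; "tcp_rot": TCP orientation; "ft_force": force on the tool from outside, world axes, zero at the start; "wrist_torque": the same for the moment, N m; "finger_gap": finger opening in mm.
Only numpy, scipy, OpenCV 4.12 (cv2) and the standard library are available. Lean on these libraries where they do the work, as an engineer would, in place of code of your own. Each camera call takes 0.05 s, during which the arm holds its last target. There are 200 camera calls.

## Working session

There is one attempt and no reset: what is moved stays moved. The work goes in short steps, Python scripts to look and compute and a tool call to move; the robot and the scene stay as the last step left them, time stands still between calls to the robot, and variables do not carry over. Pictures are saved under pics/ and viewed, about 8 in all and at most 12, crops included, and the job is handed in when it is done.

Besides the shell and the picture viewer there is one more tool, called after "Emit:" as name(argument=value, ...) on one line, values as JSON. carry_out: Moves the arm, as the interface text tells. Its arguments: {"type":"object","properties":{"commands":{"type":"array","items":{"type":"array","items":{"type":"array","items":{"type":"number"}}}},"grip_force":{"type":"number"}},"required":["commands"]}

```bash
mkdir -p pics; ls
python3 - <<'E'
from bench import r, viewer
import cv2,numpy as np
print(r.sense())
for n in ("scene","top"):
    im=viewer.snapshot(n); cv2.imwrite(f"pics/{n}0.png",im[:,:,::-1])
    c=viewer.calibration(n); print(n,c, (-cv2.Rodrigues(np.array(c["rvec"],float))[0].T@np.array(c["tvec"],float).reshape(3)))
E
```

```text
pics
{'time': 0.0, 'joint_pos': array([ 7.01649335e+01,  7.51462175e+00,  8.53317958e+01,  1.17275313e-03,
        8.72627586e+01, -4.89054944e+00]), 'qd': array([-0.01269215, -0.03254509, -0.03107405, -0.11465417, -0.0495578 ,
       -0.03786944]), 'joint_efforts': array([ 2.05521996e-03, -5.69403327e+01, -5.00555921e+01, -5.46157150e-05,
        1.48147711e-02, -2.16307552e-05]), 'tool_pos': array([154.49274831, 579.21112465, 249.22536999]), 'tcp_rot': array([-1.79891321e+02, -1.04745822e-02,  1.65055416e+02]), 'ft_force': array([-0.31761935, -0.22723342,  0.0347815 ]), 'wrist_torque': array([-0.02163464,  0.00287643, -0.0082594 ]), 'finger_gap': 85.27328921394862}
scene {'camera_matrix': array([[396.52935722,   0.        , 321.76158953],
       [  0.        , 396.52935722, 198.90646216],
       [  0.        ,   0.        ,   1.        ]]), 'rvec': array([ 2.39135912,  0.7519304 , -0.22841983]), 'tvec': array([-494.08550937, -174.63389569, 1096.44350747])} [ 850.05132952 -388.40284566  776.76368338]
top {'camera_matrix': array([[465.42036627,   0.        , 316.95041422],
       [  0.        , 465.42036627, 204.35452802],
       [  0.        ,   0.        ,   1.        ]]), 'rvec': array([ 2.1846684 , -2.14964248,  0.10350937]), 'tvec': array([  66.90421741,  581.54268293, 1175.98011281])} [ 459.2449824    68.973929   1228.79369113]
```

View pics/scene0.png

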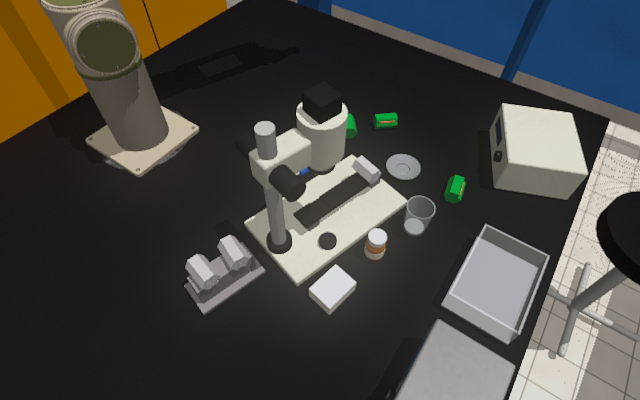

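View pics/top0.png

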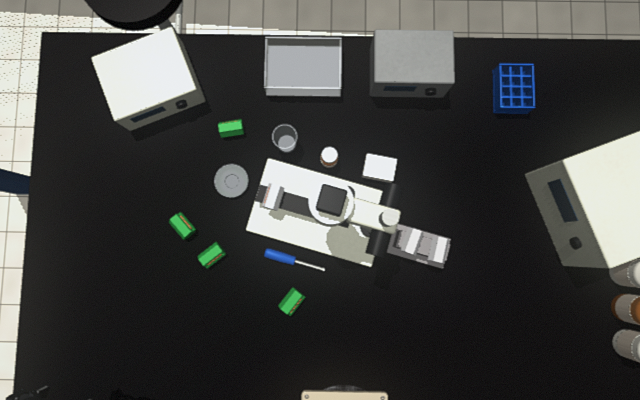

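The scene view shows the scope with the bar at the front of the rail (scene pixel 366,170; top 271,197), the dish at top (231,181) and the rack at top (420,245). I'll enlarge the top view to fit the base plate.

Run:
```python
import cv2
im=cv2.imread("pics/top0.png")[140:280,225:425]
a=cv2.resize(im,None,fx=4,fy=4,interpolation=cv2.INTER_CUBIC)
cv2.imwrite("pics/top0c.png",a)
```

```text
(no output)
```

View pics/top0c.png

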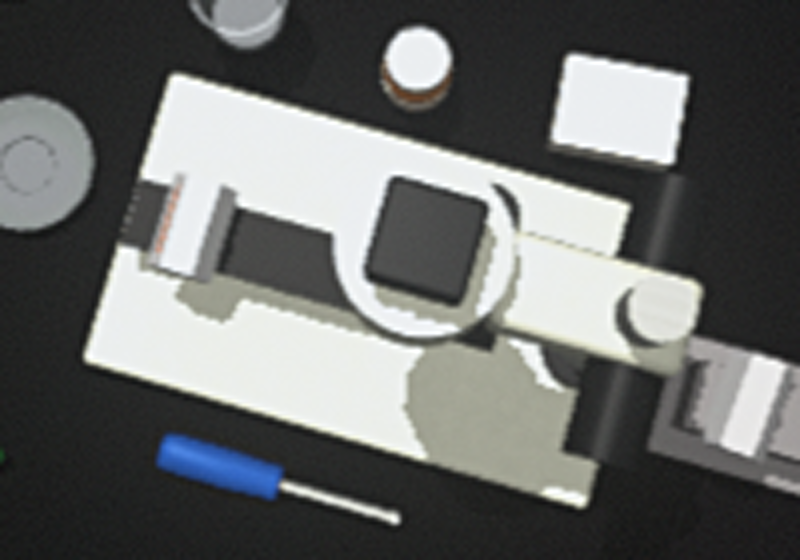

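```bash
cat > h.py <<'E'
import cv2,numpy as np
from bench import r, viewer
from scipy.spatial.transform import Rotation as Ro
def ray(c,uv):
    R=cv2.Rodrigues(np.array(c["rvec"],float))[0]; t=np.array(c["tvec"],float).reshape(3)
    K=c["camera_matrix"]; d=R.T@np.linalg.inv(K)@np.array([*uv,1.]); return -R.T@t,d
def onz(c,uv,z):
    o,d=ray(c,uv); return o+d*(z-o[2])/d[2]
def proj(c,P): return cv2.projectPoints(np.array(P,float).reshape(-1,3),np.array(c["rvec"]),np.array(c["tvec"]),c["camera_matrix"],None)[0].reshape(-1,2)
E
python3 - <<'E'
from h import *
np.set_printoptions(precision=1,suppress=True)
c=viewer.calibration("top")
f=lambda p,z:onz(c,(225+p[0]/4,140+p[1]/4),z)
P=np.array([f(p,20) for p in [(174,73),(630,205),(585,507),(85,360)]]);print(P)
d=P[1]-P[0]+P[2]-P[3];a=np.degrees(np.arctan2(d[1],d[0]));print("yaw",a,[np.linalg.norm(P[i]-P[i-1]) for i in range(4)],P.mean(0))
R=Ro.from_euler('z',a,degrees=True)
l=f((428,241),370); print("lens(cam top)",l)
l2=f((425,247),330); print("lens(ring)",l2)
col=f((662,310),300)
cen=P.mean(0)
for n,q in [("platecen",cen),("bartop",(f((191,225),96))),("l",l),("l2",l2),("barN",f((205,177),96)),("barS",f((180,272),96)),("railend",f((127,212),60)),("railfrontN",f((140,180),60)),("railfrontS",f((120,243),60)),("dish",f((27,163),10)),("driver",f((280,480),10))]:
    print(n,q,"scope rel platecen",R.inv().apply(q-cen))
print(c, r.sense()['tcp_rot'])
E
```

```text
[[701.5 206.2  20. ]
 [618.5 -94.6  20. ]
 [422.2 -66.1  20. ]
 [511.5 258.9  20. ]]
yaw -105.39842864349903 [np.float64(197.2549561254671), np.float64(311.96303383270475), np.float64(198.43607318614224), np.float64(337.00366402899255)] [563.4  76.1  20. ]
lens(cam top) [554.1  46.4 370. ]
lens(ring) [555.6  46.8 330. ]
platecen [563.4  76.1  20. ] scope rel platecen [0. 0. 0.]
bartop [591.9 184.6  96. ] scope rel platecen [-112.1   -1.3   76. ]
l [554.1  46.4 370. ] scope rel platecen [ 31.1  -1.1 350. ]
l2 [555.6  46.8 330. ] scope rel platecen [ 30.4   0.2 310. ]
barN [621.7 176.7  96. ] scope rel platecen [-112.5   29.5   76. ]
barS [562.9 190.5  96. ] scope rel platecen [-110.2  -30.9   76. ]
railend [603.8 229.   60. ] scope rel platecen [-158.1   -1.7   40. ]
railfrontN [624.3 221.3  60. ] scope rel platecen [-156.2   20.2   40. ]
railfrontS [584.  232.8  60. ] scope rel platecen [-156.5  -21.8   40. ]
dish [641.6 303.   10. ] scope rel platecen [-239.5   15.1  -10. ]
driver [436.  131.1  10. ] scope rel platecen [ -19.2 -137.5  -10. ]
{'camera_matrix': array([[465.4,   0. , 317. ],
       [  0. , 465.4, 204.4],
       [  0. ,   0. ,   1. ]]), 'rvec': array([ 2.2, -2.1,  0.1]), 'tvec': array([  66.9,  581.5, 1176. ])} [-179.9   -0.   165.1]
```

```bash
cat >> h.py <<'E'
YAW=-105.4; LENS=np.array([555,46.6,0]); 
XS=np.array([np.cos(np.radians(YAW)),np.sin(np.radians(YAW)),0]); YS=np.array([-XS[1],XS[0],0]); Z=np.array([0,0,1.])
def ori(lean,skew=0):   # fingers down, leaning along +x scope by lean deg; tool y = +Y scope (+skew about world z)
    t=np.radians(lean); z=-Z*np.cos(t)+XS*np.sin(t); R=Ro.from_matrix(np.c_[np.cross(YS,z),YS,z])
    return Ro.from_euler('z',skew,degrees=True)*R
def sc(p): d=np.array(p)-LENS; return np.array([d@XS,d@YS,d[2]])
def wd(s): return LENS+s[0]*XS+s[1]*YS+s[2]*Z
def rel(pos,R):
    s=r.sense(); R0=Ro.from_euler('xyz',s['tcp_rot'],degrees=True)
    dp=R0.inv().apply(pos-s['tool_pos']); dr=(R0.inv()*R).as_rotvec(degrees=True)
    print("t",round(s['time'],2),"shift",dp.round(1),"|",round(np.linalg.norm(dp),1),"rot",dr.round(1),"|",round(np.linalg.norm(dr),1)); return dp,dr
def st():
    s=r.sense(); R=Ro.from_euler('xyz',s['tcp_rot'],degrees=True).as_matrix()
    print("t",round(s['time'],2),"scope tcp",sc(s['tool_pos']).round(1),"lean",np.degrees(np.arctan2(R[:,2]@XS,-R[2,2])).round(1),"ytool in scope yaw",np.degrees(np.arctan2(-R[:,1]@XS,R[:,1]@YS)).round(1),"ydown",(R[2,1]).round(3),"F",s['ft_force'].round(1),"gap",round(s['finger_gap'],1),"j",s['joint_pos'].round(0))
E
python3 - <<'E'
from h import *
O=ori(45); b=np.array([592,184.6,78]); print(sc(b), 'skew bar', -13.2-(YAW+90))
rel(b-120*O.as_matrix()[:,2],O)
rel(b-120*O.as_matrix()[:,2],ori(0)); st()
E
```

```text
[-142.87074213   -0.97521426   78.        ] skew bar 2.2000000000000064
t 0.1 shift [-525.1 -183.5   86.7] | 563.0 rot [ 35.3 -35.   85.4] | 98.8
t 0.1 shift [-525.1 -183.5   86.7] | 563.0 rot [-0.1  0.1 90.5] | 90.5
t 0.1 scope tcp [-407.2 -527.5  249.4] lean 0.1 ytool in scope yaw 90.5 ydown -0.002 F [-0.5  0.3 -0.5] gap 85.4 j [70.  8. 85. -0. 87. -5.]
```

Emit:
carry_out(commands=[[[85, -50, -18, 0, 3.5, -3.5, 8.5], [85, -103, -36, 0, 7, -7, 17], [85, -157, -55, 0, 10.5, -10.5, 25.5], [85, -210, -73, 0, 14, -14, 34], [85, -262, -92, 10, 17.6, -17.5, 42.7]]], grip_force=40)

```text
time: 0.72
tool_pos: [385.5, 422.6, 240.9]
tcp_rot: [-169.9, 22.3, 123.4]
ft_force: [-0.3, -0.1, 0.0]
finger_gap: 84.6
```

Run:
```python
from h import *
O=ori(45); b=np.array([592,184.6,78]);st()
rel(b-120*O.as_matrix()[:,2],O)
```

```text
t 0.72 scope tcp [-317.5 -263.3  240.9] lean 22.5 ytool in scope yaw 45.0 ydown -0.162 F [-0.3 -0.1  0. ] gap 84.6 j [ 53.  20.  75. -17. 102.  20.]
t 0.72 shift [-207.8  133.2  148.4] | 288.0 rot [ 17.7 -17.6  42.4] | 49.1
```

Emit:
carry_out(commands=[[[85, -42, 27, 30, 3.5, -3.5, 8.5], [85, -83, 53, 60, 7.1, -7, 17], [85, -125, 80, 89, 10.6, -10.5, 25.5], [85, -166, 107, 119, 14.1, -14, 34], [85, -208, 133, 148, 17.7, -17.6, 42.4]]])

```text
time: 1.35
tool_pos: [614.4, 267.2, 160.9]
tcp_rot: [-179.9, 45.1, 74.6]
ft_force: [2.2, 0.7, 0.9]
finger_gap: 85.3
```

Run:
```python
from h import *
c=viewer.calibration("wrist"); im=viewer.snapshot("wrist"); cv2.imwrite("pics/w1.png",im[:,:,::-1]); st()
R=Ro.from_rotvec(0); np.savez("w1.npz",**{k:np.array(v) for k,v in c.items()})
pts=[wd(sc([592,184.6,0])*[1,1,0]+[dx,dy,96]) for dx in(-10.4,10.4) for dy in (-30,30)]
print(proj(c,pts).round(0))
```

```text
t 1.4 scope tcp [-221.9    3.8  151.1] lean 45.9 ytool in scope yaw -0.7 ydown -0.004 F [  3.3  -5.3 -11.7] gap 84.6 j [ 32.  56.  41. -32. 117.  43.]Traceback (most recent call last):
  File "<stdin>", line 3, in <module>
  File "scipy/spatial/transform/_rotation.pyx", line 1280, in scipy.spatial.transform._rotation.Rotation.from_rotvec
ValueError: Expected `rot_vec` to have shape (3,) or (N, 3), got ()
```

View pics/w1.png

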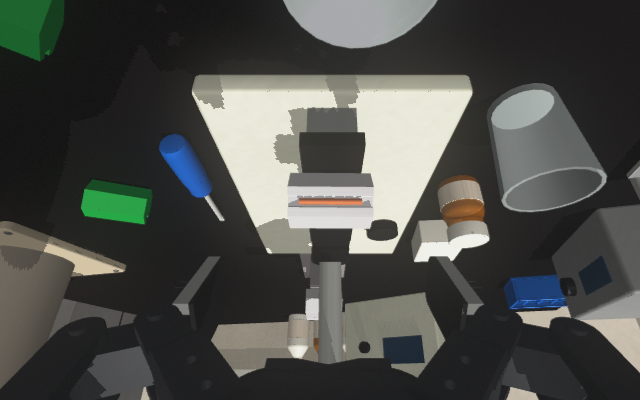

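Run:
```python
from h import *
st()
c=viewer.calibration("wrist"); im=viewer.snapshot("wrist"); cv2.imwrite("pics/w2.png",im[:,:,::-1]); st(); np.savez("w2.npz",**{k:np.array(v) for k,v in c.items()})
print("cam pos scope",sc(ray(c,(320,200))[0]).round(0))
for y in (-30,30):
  P=[wd([-142.9+20.8*np.cos(a),-1+y,78+20.8*np.sin(a)]) for a in np.radians([0,60,120,180,240])]
  print(proj(c,P).round(0).tolist())
cv2.imwrite("pics/w2c.png",cv2.resize(im[100:280,240:440,::-1],None,fx=4,fy=4,interpolation=cv2.INTER_CUBIC)[:600])
```

```text
t 1.4 scope tcp [-221.9    3.8  151.1] lean 45.9 ytool in scope yaw -0.7 ydown -0.004 F [  3.3  -5.3 -11.7] gap 84.6 j [ 32.  56.  41. -32. 117.  43.]
t 1.45 scope tcp [-222.7    0.7  150.3] lean 45.8 ytool in scope yaw -0.4 ydown -0.01 F [-1.2  0.1 -3.7] gap 85.0 j [ 33.  56.  42. -32. 116.  43.]
cam pos scope [-361.    5.  186.]
[[286.0, 219.0], [282.0, 236.0], [278.0, 225.0], [278.0, 194.0], [282.0, 179.0]]
[[363.0, 219.0], [365.0, 236.0], [368.0, 225.0], [368.0, 193.0], [365.0, 178.0]]
```

View pics/w2c.png

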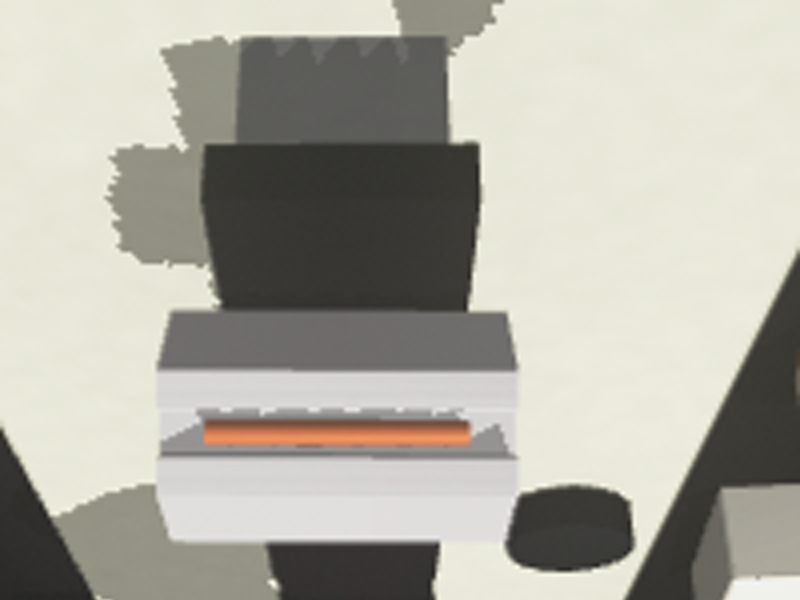

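The wrist view confirms the copper-pinned groove is on the upper face toward -x, at crop (335,432). It is one flat from the top, and the bar lies at scope x ≈ -143, y ≈ 0, almost square. I'll grip it at a lean of 55°, lift, turn +60° and put it down.

Run:
```python
from h import *
st(); O=ori(55); rel(wd([-143,0,79])+3*O.as_matrix()[:,2],O)
```

```text
t 1.45 scope tcp [-222.7    0.7  150.3] lean 45.8 ytool in scope yaw -0.4 ydown -0.01 F [-1.2  0.1 -3.7] gap 85.0 j [ 33.  56.  42. -32. 116.  43.]
t 1.45 shift [ -4.9   0.6 109.8] | 109.9 rot [-0.7 -9.2  0.2] | 9.2
```

Emit:
carry_out(commands=[[[85, -2, 0.5, 20, -0.7, -5, 0.2], [85, -4, 0.6, 50, -0.7, -9.2, 0.2], [85, -5, 0.6, 80, -0.7, -9.2, 0.2], [85, -5, 0.6, 110, -0.7, -9.2, 0.2], [85, -5, 0.6, 110, -0.7, -9.2, 0.2]]])

```text
time: 2.08
tool_pos: [590.8, 187.8, 85.4]
tcp_rot: [179.6, 54.4, 74.9]
ft_force: [-0.5, 0.7, 0.5]
finger_gap: 85.1
```

Run:
```python
from h import *
st(); O=ori(55); rel(wd([-143,0,79])+3*O.as_matrix()[:,2],O)
```

```text
t 2.08 scope tcp [-145.6   -2.9   85.4] lean 54.4 ytool in scope yaw 0.6 ydown 0.004 F [-0.5  0.7  0.5] gap 85.1 j [ 31.  55.  54. -37. 111.  46.]
t 2.08 shift [3.6 2.9 8.9] | 10.0 rot [ 0.6 -0.6  0.2] | 0.8
```

Emit:
carry_out(commands=[[[85, 3, 3, 8, 0.6, -0.6, 0.2], [70, 3, 3, 8, 0.6, -0.6, 0.2], [55, 3, 3, 8, 0.6, -0.6, 0.2], [50, 3, 3, 8, 0.6, -0.6, 0.2], [50, 3, 3, 8, 0.6, -0.6, 0.2]]], grip_force=60)

```text
time: 2.7
tool_pos: [594.7, 184.6, 81.2]
tcp_rot: [179.4, 54.8, 74.2]
ft_force: [1.8, 3.2, 2.9]
finger_gap: 59.2
```

Run:
```python
from h import *
st()
```

```text
t 2.7 scope tcp [-143.6    1.6   81.2] lean 54.8 ytool in scope yaw 0.0 ydown 0.006 F [1.8 3.2 2.9] gap 59.2 j [ 31.  56.  53. -38. 111.  46.]
```

Run:
```python
from h import *
T=wd([-158,1.6,116]);
rel(wd([-150,1.6,106]),ori(54.8)); rel(T,ori(24.8))
```

```text
t 2.7 shift [-16.6   0.1 -19.5] | 25.6 rot [ 0.2 -0.  -0.2] | 0.3
t 2.7 shift [-20.1   0.2 -31.8] | 37.6 rot [ 0.3 30.  -0.2] | 30.0
```

Emit:
carry_out(commands=[[[50, -8, 0, -10, 0, 0, 0], [50, -17, 0, -20, 0, 0, 0], [50, -20, 0, -32, 0, 10, 0], [50, -20, 0, -32, 0, 20, 0], [50, -20, 0, -32, 0, 30, 0]]])

```text
time: 3.32
tool_pos: [599.0, 199.3, 117.5]
tcp_rot: [179.5, 24.4, 74.4]
ft_force: [0.1, -0.7, -2.2]
finger_gap: 59.4
```

Run:
```python
from h import *
st();T=wd([-158,1.6,116]);
rel(T,ori(-5.2))
```

```text
t 3.33 scope tcp [-158.9    1.9  117.5] lean 24.4 ytool in scope yaw 0.0 ydown 0.008 F [ 0.1 -0.7 -2.2] gap 59.4 j [ 24.  32.  72. -19.  91.  42.]
t 3.33 shift [-0.2 -0.3  1.7] | 1.7 rot [ 0.4 29.6 -0. ] | 29.6
```

Emit:
carry_out(commands=[[[50, 0, 0, 1, 0.4, 10, 0], [50, 0, 0, 1, 0.4, 20, 0], [50, 0, 0, 1, 0.4, 29.8, 0], [50, 0, 0, 1, 0.4, 29.8, 0]]])

```text
time: 3.82
tool_pos: [597.5, 195.1, 115.3]
tcp_rot: [-179.9, -5.0, 74.3]
ft_force: [0.6, -0.2, -2.6]
finger_gap: 59.2
```

Run:
```python
from h import *
c=viewer.calibration("wrist"); im=viewer.snapshot("wrist"); cv2.imwrite("pics/w3.png",im[:,:,::-1]);
st(); b=Ro.from_euler('y',60,degrees=True).apply([0.6,-1.6,-3.2]); print("expected bar-tcp offset now",b)
rel(wd([-158,1.6,78-b[2]-1.5]),ori(-5.2))
```

```text
t 3.88 scope tcp [-155.5    1.5  115.4] lean -4.9 ytool in scope yaw -0.2 ydown -0.002 F [ 0.4 -0.1 -0.9] gap 59.1 j [11. 15. 91.  5. 72. 25.]
expected bar-tcp offset now [-2.47128129 -1.6        -2.11961524]
t 3.88 shift [-0.6  0.1 36.8] | 36.8 rot [-0.1  0.3 -0.2] | 0.4
```

View pics/w3.png

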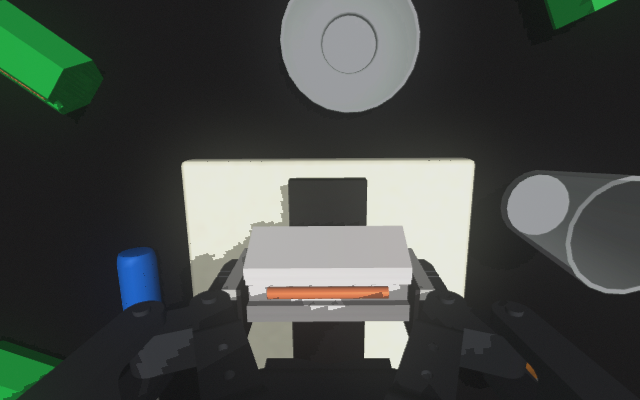

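The picture shows the bar gripped, with the copper pin (328,293) in the middle of the top face and plain faces on either side. Next I lower it onto the rail.

Emit:
carry_out(commands=[[[50, -0.6, 0, 14, 0, 0.3, 0], [50, -0.6, 0, 26, 0, 0.3, 0], [50, -0.6, 0, 32, 0, 0.3, 0], [50, -0.6, 0, 35, 0, 0.3, 0], [50, -0.6, 0, 35, 0, 0.3, 0]]])

```text
time: 4.5
tool_pos: [598.5, 200.5, 79.3]
tcp_rot: [-179.9, -5.3, 74.5]
ft_force: [0.6, 0.6, -0.9]
finger_gap: 59.1
```

Run:
```python
from h import *
st()
```

```text
t 4.5 scope tcp [-159.9    1.1   79.3] lean -5.3 ytool in scope yaw -0.0 ydown -0.002 F [ 0.6  0.6 -0.9] gap 59.1 j [11. 18. 92.  5. 68. 25.]
```

Emit:
carry_out(commands=[[[50, 0, 0, 1, 0, 0, 0], [50, 0, 0, 2, 0, 0, 0], [50, 0, 0, 2, 0, 0, 0]]])

```text
time: 4.88
tool_pos: [598.9, 200.4, 78.2]
tcp_rot: [-179.9, -5.3, 74.5]
ft_force: [-1.6, -0.6, 1.8]
finger_gap: 59.4
```

Run:
```python
from h import *
st()
```

```text
t 4.88 scope tcp [-159.9    1.5   78.2] lean -5.3 ytool in scope yaw -0.1 ydown -0.001 F [-1.6 -0.6  1.8] gap 59.4 j [11. 18. 92.  5. 68. 25.]
```

Emit:
carry_out(commands=[[[85, 0, 0, 0, 0, 0, 0], [85, 0, 0, 0, 0, 0, 0], [85, 0, 0, 0, 0, 0, 0], [85, 0, 0, -20, 0, 0, 0], [85, 0, 0, -60, 0, 0, 0]]])

```text
time: 5.5
tool_pos: [595.8, 194.7, 136.9]
tcp_rot: [-179.7, -5.2, 74.5]
ft_force: [0.7, 0.4, 0.6]
finger_gap: 84.9
```

Run:
```python
from h import *
st(); O=ori(45); rel(wd([-160,0,78])-90*O.as_matrix()[:,2],O)
```

```text
t 5.5 scope tcp [-153.6    0.   136.9] lean -5.2 ytool in scope yaw -0.1 ydown -0.005 F [0.7 0.4 0.6] gap 84.9 j [11. 14. 90.  5. 74. 25.]
t 5.5 shift [70.1 -0.1  1.7] | 70.2 rot [ -0.3 -50.2   0. ] | 50.2
```

Emit:
carry_out(commands=[[[85, 15, 0, -8, -0.3, -9, 0], [85, 30, 0, -8, -0.3, -19, 0], [85, 45, 0, -5, -0.3, -29, 0], [85, 58, 0, 0, -0.3, -39, 0], [85, 70, 0, 2, -0.3, -49, 0]]])

```text
time: 6.12
tool_pos: [616.4, 263.8, 144.5]
tcp_rot: [179.5, 43.9, 74.3]
ft_force: [1.3, 0.1, 0.4]
finger_gap: 84.9
```

Emit:
carry_out(commands=[[[85, 0, 0, 0, 0, 0, 0]]])

```text
time: 6.25
tool_pos: [612.7, 263.9, 132.6]
tcp_rot: [-179.4, 44.3, 75.2]
ft_force: [-0.6, -0.3, -1.8]
finger_gap: 84.6
```

Run:
```python
from h import *
c=viewer.calibration("wrist"); im=viewer.snapshot("wrist");
cv2.imwrite("pics/w4.png",cv2.resize(im[100:280,220:440,::-1],None,fx=3,fy=3,interpolation=cv2.INTER_CUBIC)[:600])
st(); O=ori(45); rel(wd([-162,0,78])+3*O.as_matrix()[:,2],O)
for y in (-30,30):
  P=[wd([-162.5+20.8*np.cos(a),y,78+20.8*np.sin(a)]) for a in np.radians([0,60,120,180,240])]
  print(((proj(c,P)-[220,100])*3).round(0).tolist())
```

```text
t 6.3 scope tcp [-2.246e+02 -2.000e-01  1.369e+02] lean 43.9 ytool in scope yaw 0.1 ydown -0.002 F [ 0.4  0.3 -0.1] gap 85.2 j [ 33.  55.  44. -30. 113.  44.]
t 6.3 shift [-4.2  0.2 88.9] | 89.0 rot [-0.  -1.1  0.2] | 1.1
[[207.0, 410.0], [197.0, 468.0], [187.0, 433.0], [187.0, 329.0], [199.0, 278.0]]
[[461.0, 412.0], [472.0, 470.0], [485.0, 435.0], [486.0, 332.0], [474.0, 280.0]]
```

View pics/w4.png

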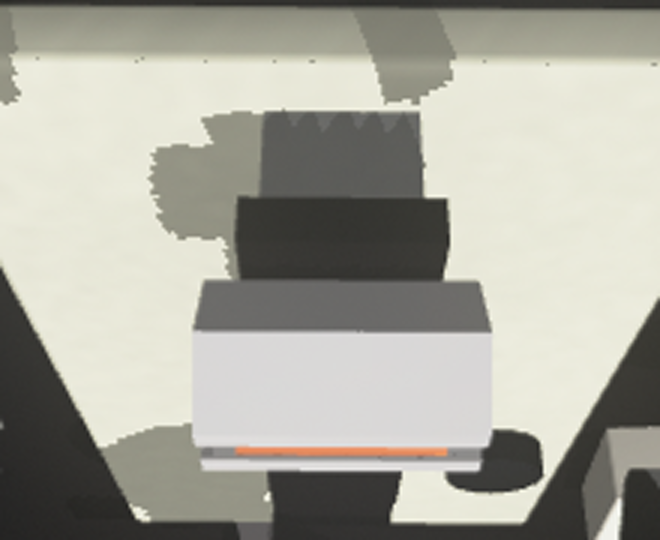

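The crop shows the bar flat on the rail with the copper pin on top at (340,452). The outline matches x ≈ -162, y ≈ +1, square. Now I regrip it at a lean of 45°.

Emit:
carry_out(commands=[[[85, -1, 1, 30, 0, -1.1, 0], [85, -3, 1, 60, 0, -1.1, 0], [85, -4, 1, 88, 0, -1.1, 0], [85, -4, 1, 88, 0, -1.1, 0], [85, -4, 1, 88, 0, -1.1, 0]]])

```text
time: 6.92
tool_pos: [601.7, 201.1, 85.0]
tcp_rot: [179.4, 44.5, 74.2]
ft_force: [0.8, -0.4, 0.5]
finger_gap: 85.0
```

Run:
```python
from h import *
st(); O=ori(45); rel(wd([-162,1,78])+3*O.as_matrix()[:,2],O)
```

```text
t 6.92 scope tcp [-161.3    4.    85. ] lean 44.5 ytool in scope yaw -0.0 ydown 0.007 F [ 0.8 -0.4  0.5] gap 85.0 j [ 30.  50.  57. -31. 105.  46.]
t 6.92 shift [ 5.3 -3.1  7.5] | 9.7 rot [ 0.3 -0.5 -0.3] | 0.6
```

Emit:
carry_out(commands=[[[85, 4, -1.5, 7, 0, -0.5, 0], [70, 4, -1.5, 7, 0, -0.5, 0], [55, 4, -1.5, 7, 0, -0.5, 0], [50, 4, -1.5, 7, 0, -0.5, 0], [50, 4, -1.5, 7, 0, -0.5, 0]]], grip_force=60)

```text
time: 7.55
tool_pos: [598.1, 199.2, 72.9]
tcp_rot: [179.8, 45.3, 74.5]
ft_force: [-0.1, 0.7, -0.8]
finger_gap: 59.7
```

Run:
```python
from h import *
st(); O=ori(45); rel(wd([-100,0,79]),O);rel(wd([-50,0,79]),O)
```

```text
t 7.55 scope tcp [-158.5    1.    72.9] lean 45.3 ytool in scope yaw 0.0 ydown 0.003 F [-0.1  0.7 -0.8] gap 59.7 j [ 30.  51.  58. -31. 105.  46.]
t 7.55 shift [-45.5  -1.   37.3] | 58.9 rot [ 0.1  0.3 -0.1] | 0.3
t 7.55 shift [-80.7  -1.1  72.9] | 108.7 rot [ 0.1  0.3 -0.1] | 0.3
```

Emit:
carry_out(commands=[[[50, -2, 0, -2, 0, 0, 0], [50, -23, 0, 19, 0, 0, 0], [50, -48, -0.5, 44, 0, 0, 0], [50, -70, -1, 66.5, 0, 0, 0], [50, -85, -1, 82, 0, 0, 0]]])

```text
time: 8.18
tool_pos: [565.3, 84.0, 76.0]
tcp_rot: [179.8, 45.3, 74.4]
ft_force: [-0.3, 0.1, -1.3]
finger_gap: 59.5
```

Emit:
carry_out(commands=[[[50, 0, 0, 0, 0, 0, 0], [50, 0, 0, 0, 0, 0, 0]]])

```text
time: 8.43
tool_pos: [566.1, 85.9, 76.1]
tcp_rot: [179.7, 45.3, 74.4]
ft_force: [0.5, -0.0, -0.9]
finger_gap: 59.5
```

Run:
```python
from h import *
st()
for i in range(3): viewer.calibration("wrist"); viewer.snapshot("top"); st()
im=viewer.snapshot("scene"); cv2.imwrite("pics/s5.png",cv2.resize(im[80:270,230:430,::-1],None,fx=3,fy=3,interpolation=cv2.INTER_CUBIC))
```

```text
t 8.43 scope tcp [-40.8   0.3  76.1] lean 45.3 ytool in scope yaw 0.0 ydown 0.003 F [ 0.5 -0.  -0.9] gap 59.5 j [ 23.  38.  76. -34.  96.  44.]
t 8.47 scope tcp [-41.1   0.3  76. ] lean 45.3 ytool in scope yaw 0.1 ydown 0.003 F [-0.3 -0.5 -0.5] gap 59.3 j [ 23.  39.  76. -34.  96.  44.]
t 8.53 scope tcp [-41.2   0.3  76. ] lean 45.3 ytool in scope yaw 0.1 ydown 0.003 F [ 0.8  0.5 -2.5] gap 59.1 j [ 23.  39.  76. -34.  96.  44.]
t 8.57 scope tcp [-41.2   0.2  75.9] lean 45.3 ytool in scope yaw 0.1 ydown 0.003 F [-0.1 -0.8 -2.1] gap 59.3 j [ 23.  39.  76. -34.  96.  44.]
```

View pics/s5.png

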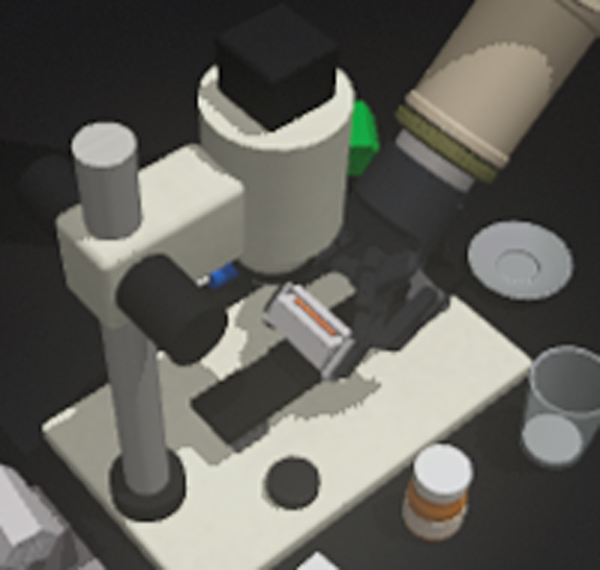

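Emit:
carry_out(commands=[[[50, 2.1, 0, 2.1, 0, 0, 0], [50, 4.3, 0, 4.2, 0, 0, 0], [50, 4.3, 0, 4.2, 0, 0, 0], [50, 2.2, 0, 6.3, 0, 0, 0], [50, 0.1, 0, 8.4, 0, 0, 0]]])

```text
time: 9.25
tool_pos: [566.0, 81.6, 72.9]
tcp_rot: [179.4, 45.2, 74.3]
ft_force: [0.4, 9.0, 14.2]
finger_gap: 59.4
```

Run:
```python
from h import *
st()
```

```text
t 9.25 scope tcp [-36.7   1.3  72.9] lean 45.2 ytool in scope yaw 0.1 ydown 0.007 F [ 0.4  9.  14.2] gap 59.4 j [ 23.  38.  77. -34.  95.  44.]
```

Emit:
carry_out(commands=[[[50, -2.1, 0, 2.1, 0, 0, 0], [50, -4.2, 0, 4.3, 0, 0, 0], [50, -6.3, 0, 6.4, 0, 0, 0], [50, -8.4, 0, 8.5, 0, 0, 0], [50, -10.5, 0, 10.7, 0, 0, 0]]])

```text
time: 9.88
tool_pos: [562.7, 67.1, 72.9]
tcp_rot: [179.4, 45.1, 74.3]
ft_force: [2.3, 8.9, 13.7]
finger_gap: 59.6
```

Run:
```python
from h import *
st()
```

```text
t 9.88 scope tcp [-21.8   2.   72.9] lean 45.1 ytool in scope yaw 0.1 ydown 0.008 F [ 2.3  8.9 13.7] gap 59.6 j [ 22.  37.  79. -35.  94.  44.]
```

Emit:
carry_out(commands=[[[50, -1.8, 0, 1.8, 0, 0, 0], [50, -3.5, -0.3, 3.6, 0, 0, 0], [50, -5.3, -0.6, 5.3, 0, 0, 0], [50, -7, -1, 7.1, 0, 0, 0]]])

```text
time: 10.38
tool_pos: [559.3, 57.5, 72.8]
tcp_rot: [179.3, 45.2, 74.2]
ft_force: [3.3, 8.0, 13.3]
finger_gap: 59.3
```

Run:
```python
from h import *
st()
```

```text
t 10.38 scope tcp [-11.7   1.3  72.8] lean 45.2 ytool in scope yaw 0.1 ydown 0.008 F [ 3.3  8.  13.3] gap 59.3 j [ 21.  36.  80. -35.  93.  44.]
```

Emit:
carry_out(commands=[[[50, -1.8, 0, 1.8, 0, 0, 0], [50, -3.5, -0.3, 3.6, 0, 0, 0], [50, -5.3, -0.6, 5.3, 0, 0, 0], [50, -7, -1, 7.1, 0, 0, 0]]])

```text
time: 10.88
tool_pos: [554.1, 47.3, 70.7]
tcp_rot: [179.6, 45.2, 74.4]
ft_force: [-0.6, -0.4, -2.1]
finger_gap: 59.4
```

Run:
```python
from h import *
st()
```

```text
t 10.88 scope tcp [-0.5 -1.1 70.7] lean 45.2 ytool in scope yaw 0.1 ydown 0.005 F [-0.6 -0.4 -2.1] gap 59.4 j [ 20.  35.  82. -35.  93.  44.]
```

The force dropped to zero and z fell by 2 mm, so the bar is over the slot. I press it down to the floor.

Emit:
carry_out(commands=[[[50, 1, 0, 1, 0, 0, 0], [50, 2.1, 0, 2.1, 0, 0, 0], [50, 2.1, 0, 2.1, 0, 0, 0]]])

```text
time: 11.25
tool_pos: [553.1, 46.6, 68.8]
tcp_rot: [179.7, 45.4, 74.4]
ft_force: [-4.3, 3.5, 15.7]
finger_gap: 59.2
```

Run:
```python
from h import *
st()
```

```text
t 11.25 scope tcp [ 0.5 -1.9 68.8] lean 45.4 ytool in scope yaw -0.0 ydown 0.003 F [-4.3  3.5 15.7] gap 59.2 j [ 20.  35.  82. -35.  93.  44.]
```

Emit:
carry_out(commands=[[[50, -1.4, 0, -1.4, 0, 0, 0], [85, -1.4, 0, -1.4, 0, 0, 0], [85, -1.4, 0, -1.4, 0, 0, 0], [85, -1.4, 0, -1.4, 0, 0, 0], [85, -1.4, 0, -1.4, 0, 0, 0]]])

```text
time: 11.88
tool_pos: [553.0, 46.5, 68.6]
tcp_rot: [179.8, 45.3, 74.5]
ft_force: [-0.4, 0.3, 0.1]
finger_gap: 85.1
```

Run:
```python
from h import *
st()
```

```text
t 11.88 scope tcp [ 0.6 -1.9 68.6] lean 45.3 ytool in scope yaw 0.0 ydown 0.002 F [-0.4  0.3  0.1] gap 85.1 j [ 20.  35.  82. -35.  93.  44.]
```

Emit:
carry_out(commands=[[[85, 0, 0, -15, 0, 0, 0], [85, 0, 0, -40, 0, 0, 0], [85, 0, 0, -75, 0, 0, 0], [85, 0, 0, -110, 0, 0, 0], [85, 0, 0, -135, 0, 0, 0]]])

```text
time: 12.5
tool_pos: [579.1, 141.2, 166.1]
tcp_rot: [179.6, 45.2, 74.4]
ft_force: [0.5, 0.3, -0.2]
finger_gap: 84.9
```

Emit:
carry_out(commands=[[[85, 0, 0, 0, 0, 0, 0], [85, 0, 0, 0, 0, 0, 0]]])

```text
time: 12.75
tool_pos: [578.0, 139.0, 163.1]
tcp_rot: [179.8, 45.3, 74.5]
ft_force: [0.4, 0.4, -0.6]
finger_gap: 85.1
```

Run:
```python
from h import *
st(); c=viewer.calibration("wrist"); im=viewer.snapshot("wrist"); 
cv2.imwrite("pics/w6.png",cv2.resize(im[100:280,220:440,::-1],None,fx=3,fy=3,interpolation=cv2.INTER_CUBIC))
for zc in (74,78):
 for y in (-30,30):
  P=[wd([-4+20.8*np.cos(a),y-1,zc+20.8*np.sin(a)]) for a in np.radians([60,120,180])]
  print(zc,((proj(c,P)-[220,100])*3).round(0).tolist())
print("rail edge",((proj(c,[wd([x,y,60]) for x in(-200,-24,) for y in (-22,22)])-[220,100])*3).round(0).tolist())
```

```text
t 12.75 scope tcp [-95.2  -2.4 163.1] lean 45.3 ytool in scope yaw 0.0 ydown 0.002 F [ 0.4  0.4 -0.6] gap 85.1 j [ 26.  38.  68. -34. 106.  42.]
74 [[214.0, 372.0], [206.0, 337.0], [205.0, 251.0]]
74 [[444.0, 372.0], [454.0, 337.0], [454.0, 251.0]]
78 [[213.0, 386.0], [205.0, 352.0], [204.0, 265.0]]
78 [[445.0, 386.0], [455.0, 352.0], [455.0, 265.0]]
rail edge [[119.0, -827.0], [584.0, -827.0], [245.0, 204.0], [422.0, 204.0]]
```

View pics/w6.png

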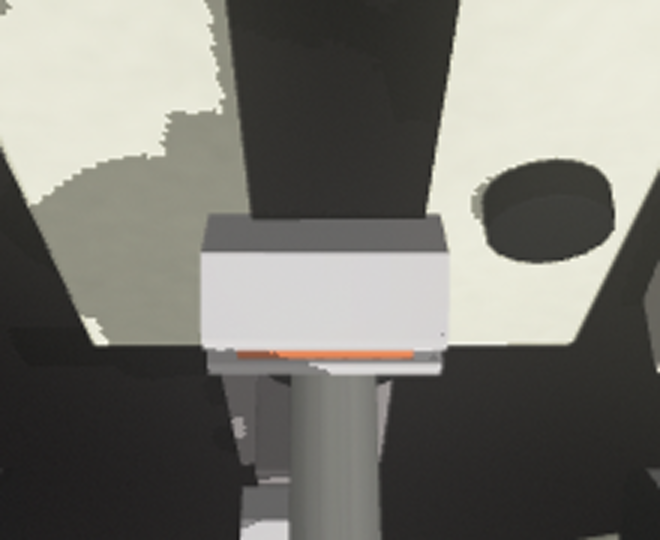

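The final crop shows the bar square, with the copper pin (325,355) on top. Its edges at rows 251 and 374 match the prediction for the seated height of 74 mm (251/372), not the on-rail prediction for 78 mm (265/386). The robot is clear.

```bash
python3 -c "
from bench import r
print(r.hand_in())"
```

```text
the job is handed in; nothing more can be done
None
```

The bar is seated in the hidden slot with the copper-pin face up, released, and I have handed the job in. The hand-in gives no verdict.

**What I did:** The groove was one flat from the top, on the side away from the lens. I gripped the bar by its ends, turned it 60° and set it back on the rail. I then gripped it again with the tool leaned 45°, carried it to about 20 mm before the slot's range, and dragged it the rest of the way, pressing down with about 14 N. It dropped in at about x = -4 mm from the lens axis. I pressed it to the floor, let go and backed straight out.

**Last checks:**
- **Seating:** the tool sat 4.1 mm lower than on the rail, with about 16 N against the slot floor before release.
- **Picture:** the final wrist picture shows the bar square with the pin up. Its edges match the seated height of 74 mm to within 2 crop pixels, where the on-rail height would be about 14 off.
- **Clearance:** the gripper is open and clear of everything, and the forces are near zero. Force readings never suggested contact with the head, and the arm stayed away from the parked bars and bystanders. I did not take a final picture of those.
- **Time:** about 13 s of the 61 s allowed.

No check failed, but position readings scattered by 1–3 mm right after moves.

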